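Brush out the canister and bring it to the front of the carousel

TASK

Scrub out the tall open steel canister on the spice carousel: move the bottle brush that stands in it up and down twice (each time raise it nearly half the canister's depth, never taking it out, and push it back to the bottom), and let go of it, leaving it standing in the canister. Then take hold of the wooden grip bar on top of the carousel's centre column and turn the carousel by it until the canister stands right at the pointer tab of the foot. Finish holding the bar so that the turntable stays still there; do not let go, and do not shift the mug and the tin that stand beside the carousel.

Things in the scene. Friction and masses are not known exactly. Their poses are not given: they have to be found in the camera images.
- foot: The carousel's fixed round wooden foot, diameter 170 mm, 14 mm high, bolted to the counter. Origin: centre of its underside (the axis of the turntable). z is up; -x points along the pointer tab, its front. Its place and yaw vary. Beware: a wall shelf overhangs the counter behind x = 0.60 m from z = 0.51 m up, and a tall grinder stands at the right front corner of the counter: pass over it with the fingertips 0.38 m or more above the counter.
- pointer (a point): Round end of the pointer tab (24 mm wide, a thin steel line on top) that sticks out of the foot from under the turntable; the point lies on its upper face, 110 mm from the axis (the tab ends at 122 mm), 10 mm above the counter.
- turntable (a joint): Angle of the turntable (round wooden board, diameter 206 mm, top 30 mm above the counter; turns freely both ways with about 0.03 Nm friction, no spring or detent). 0 at the start, positive counter-clockwise from above. At the start the canister stands 0.5 to 1.4 rad counter-clockwise of the pointer, so the turn needed is negative.
- shaker_top (a point): Top of the shaker on the turntable, 120 mm above the counter. Fixed to the board at 90 degree steps, 80 mm from the axis, stand the canister and, going clockwise from it seen from above, a capped spice jar, another capped spice jar and this shaker (42 to 46 mm wide, tops under 127 mm above the counter).
- pot_mouth (a point): Centre of the mouth of the tall open steel canister, the only open vessel on the turntable: 48 mm outside, 40 mm inside diameter, rim 115 mm above the counter, 80 mm from the turntable's axis. Fixed to the turntable; -x of this point's frame looks outward from the turntable's axis.
- pot_floor (a point): Centre of the canister's inner floor, 80 mm below its mouth, 35 mm above the counter; same axes.
- grip: Wooden grip bar on top of the centre column, 50 mm long along its x, 12 mm thick along its y, 30 mm high; origin at its centre, on the turntable's axis, 155 mm above the counter. Fixed to the turntable; its -x points toward the canister. Pinch it across its thickness, from above.
- bottle_brush: Bottle brush, 155 mm long, 50 to 100 g, standing loose in the canister: white bristle head (rigid, 34 mm diameter, lowest 55 mm), steel neck 8 mm thick, wooden handle 17 mm diameter from 87 to 155 mm. Origin: centre of the bottom of the head; z along the brush to the end of the handle. It can lean a few degrees.
- brush_foot (a point): Centre of the bottom of the bristle head (brush origin).
- brush_handle (a point): Point on the brush's axis in the handle, 128 mm above the bottom of the head: the place to grip, from above, about 163 mm above the counter while the brush stands down. The handle ends 27 mm above this point.
- mug_mid (a point): Bystander: two-tone mug, 80 x 114 x 94 mm, loose on the counter to the right of the carousel; centre of its height.
- tin_mid (a point): Bystander: round food tin, 58 mm diameter, 72 mm high, loose on the counter to the left of the carousel; centre.
Not all that is in view belongs to the job. What is shaped like the bottle_brush but pink is not meant.

How it is judged:
By the outcome, as a careful person would: the job done as asked, in the order asked, and still so for the second after the job is handed in, while the arm keeps its last pose, push and grip.
It also fails if it takes over 48 s, if anything falls off the work surface, if the arm or the gripper's body presses on something with over 40 N, if the wrist force passes 120 N, or if a joint passes its speed limit or range.

ROBOT

A 7-joint arm with a two-finger parallel gripper is mounted at the origin on a cart in front of the work surface, level with it; the furniture and walls round the work are solid. World frame = base frame: x ahead of the robot, y to its left, z up, the work surface at z = 0. Lengths are in m, angles in rad, forces in N, time in s.
With the tool pointing down it reaches from about 0.4 to 0.925 m from the base axis. Payload 5.6 kg.
Tool frame: the origin (TCP) lies midway between the tips of the shut fingers; the grasp point (between the pads) lies 19 mm behind it; z points along the fingers, y is the line along which they close (so a half turn about z gives the same grasp; the last joint's range is limited). The gripper opens to 85 mm and grips with 20 to 120 N. Pads are 22 mm wide; open, the fingers measure 114 mm over their backs; the gripper's body (76 mm by 85 mm) begins 54 mm behind the grasp point. The pads swing forward as they close: fully open they stand 13 mm farther back than shut.
Start: joints at [1.279, 0.468, -0.012, 1.603, 0.006, 1.071, -0.056], TCP at [0.16, -0.63, 0.231] pointing down, gripper open.
Joint ranges: [-2.53, 2.53], [-0.31, 2.02], [-1.57, 1.55], [0.28, 2.44], [-1.29, 4.43], [0.15, 1.84], [-2.92, 2.92]. Speed limits (rad/s): [2.57, 2.57, 3.14, 3.14, 3.14, 3.14, 3.14].

INTERFACE

Orientations are given as a rotation vector (axis times angle).
In Python, from bench import readout, get_image, r gives the robot as it stands.
- The arm moves only by the tool carry_out, never from a script. Its argument "commands" is a list of rows, each a list of 3 entries, a list of its own where there are three numbers: the shift along the tool's x, y, z each as a share of 0.3 m, from -1 to 1, then the turn, a rotation vector about the tool's x, y, z each as a share of pi rad, from -1 to 1, then the opening, from 0 (shut) to 1 (fully open). A call has 1 to 12 rows; each row shifts and turns the commanded pose from where the row before left it, along the tool's axes as they then stand; what a row does not reach is not made up. A row lasts 1/10 s, in which the tool goes at most 50 mm and 8.59 degrees, less where a joint would pass 70% of its speed; a pose out of reach is approached as far as the arm can. A call with a number of a shift or a turn outside -1 to 1 is refused whole. A call with a gripper value outside its range is refused whole. The fingers move at their own pace and stop on an object; "newtons" is the grip in N (left out, the last holds). Time passes only in rows, so rows that do not move let the fingers close. It gives the time, the measured TCP pose, the force, the opening and the grip force at its end, in the units of the state.
- readout.state(): the state, without advancing time (a new reading comes with each control period).
- get_image(name): name is "scene" or "top" or "wrist"; returns a dict with "pixels" (384x512x3 uint8, blue, green, red), "fx", "fy", "cx", "cy" (pixels), "T" (4x4, takes a point from camera to world coordinates). Camera axes: x right, y down, z forward; pixel columns grow to the right and rows downward; lengths in m; the calibration is good to about 2 mm. The wrist camera is an equidistant fisheye: a pixel r from the principal point sees the ray r / f radians off the axis. A picture is of the moment at which its call begins. There is no depth.
- r.close_job(): hands the job in; it is judged then, once.
The state is a dict: "time": time; "joints": joint angles; "dq": joint speeds; "joint_efforts": joint torques, N m; "ee_pos": TCP position; "ee_rot": TCP orientation; "contact_force": force on the tool from outside, world axes, zero at the start; "ft_torque": the same for the moment, N m; "gripper_width": opening from 0.0 (shut) to 1.0 (fully open); "grip_force": force on a finger pad.
Only numpy, scipy, OpenCV 4.12 (cv2) and the standard library are available. Lean on these libraries where they do the work, as an engineer would, in place of code of your own. Each camera call takes 0.05 s, during which the arm holds its last target. There are 200 camera calls.

## Working session

There is one attempt and no reset: what is moved stays moved. The work goes in short steps, Python scripts to look and compute and a tool call to move; the robot and the scene stay as the last step left them, time stands still between calls to the robot, and variables do not carry over. Pictures are saved under pics/ and viewed, at most 10 in all, crops included, and the job is handed in when it is done.

Besides the shell and the picture viewer there is one more tool, called after "Call:" in YAML: its name, and indented under it one key for each argument. carry_out: Moves the arm, as the interface text tells. Its arguments: {"type":"object","properties":{"commands":{"type":"array"},"newtons":{"type":"number"}},"required":["commands"]}

```bash
mkdir -p pics
cat > h.py <<'E'
import cv2,numpy as np
from bench import readout,get_image,r
E
python3 - <<'E'
from h import *
for n in("scene","top"):
    g=get_image(n);cv2.imwrite(f"pics/{n}0.png",g["pixels"]);print(n,g["fx"],g["fy"],g["cx"],g["cy"]);print(np.round(g["T"],4).tolist())
s=readout.state();print(s)
E
```

```text
scene 440.8512294931146 440.8512294931146 251.02435582385158 192.7922517230155
[[-0.7056, -0.3471, 0.6178, -0.2852], [-0.7083, 0.3179, -0.6303, 0.879], [0.0224, -0.8823, -0.4701, 0.7387], [0.0, 0.0, 0.0, 1.0]]
top 486.1602986506658 486.1602986506658 259.5720863160291 186.45366820614916
[[0.2052, -0.9106, 0.3588, -0.0276], [-0.9787, -0.191, 0.0749, -0.0462], [0.0003, -0.3665, -0.9304, 1.4733], [0.0, 0.0, 0.0, 1.0]]
{'time': 0.1, 'joints': array([ 1.27902108,  0.46833261, -0.01158457,  1.60355711,  0.00601362,
        1.0714224 , -0.0563278 ]), 'dq': array([ 0.00049954, -0.00065391,  0.00061982, -0.00274609, -0.00028944,
       -0.00016826,  0.00105002]), 'joint_efforts': array([ 8.34140592e-04, -5.33523953e+01,  2.15793075e-02, -2.51967663e+01,
        1.14629607e-02,  4.29767024e-03,  1.51063443e-05]), 'ee_pos': array([ 0.15983251, -0.62950133,  0.23039478]), 'ee_rot': array([-3.11570330e+00, -3.89404973e-01,  5.45157239e-04]), 'contact_force': array([-0.26393175, -0.09558816,  0.02571974]), 'ft_torque': array([ 0.02803363, -0.03963068, -0.02936071]), 'grip_force': 0.0, 'gripper_width': 0.9983077692033946}
```

View pics/scene0.png

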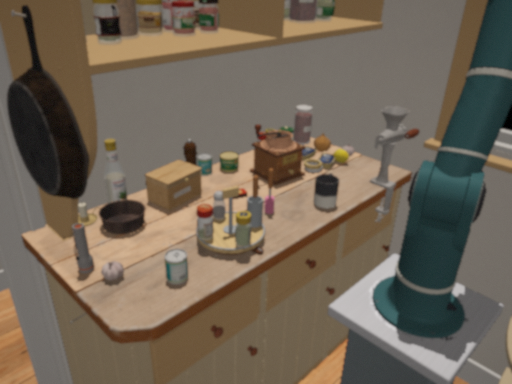

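View pics/top0.png

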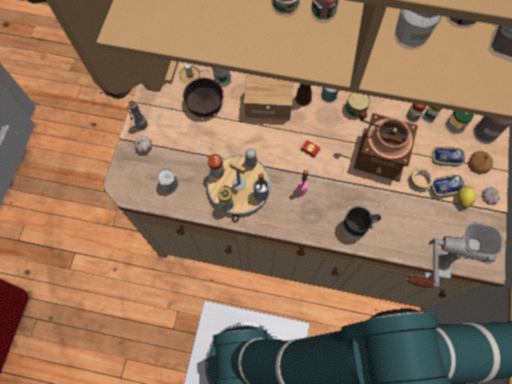

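The scene view has the carousel at about (235,230) and the top view has it at about (240,185). The mug is at top (357,222), the tin at (167,180) and the pink brush at (303,183). I'll enlarge the carousel in both views.

Run:
```python
from h import *
a=cv2.imread("pics/scene0.png")[165:265,180:290];b=cv2.imread("pics/top0.png")[140:230,190:290]
a=cv2.resize(a,None,fx=7,fy=6*7/6,interpolation=3)[:600];b=cv2.resize(b,None,fx=6.5,fy=6.5,interpolation=3)
a=cv2.resize(cv2.imread("pics/scene0.png")[165:265,180:290],(660,600),interpolation=3)
cv2.imwrite("pics/sc.png",a);cv2.imwrite("pics/tc.png",b)
```

```text
(no output)
```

View pics/sc.png

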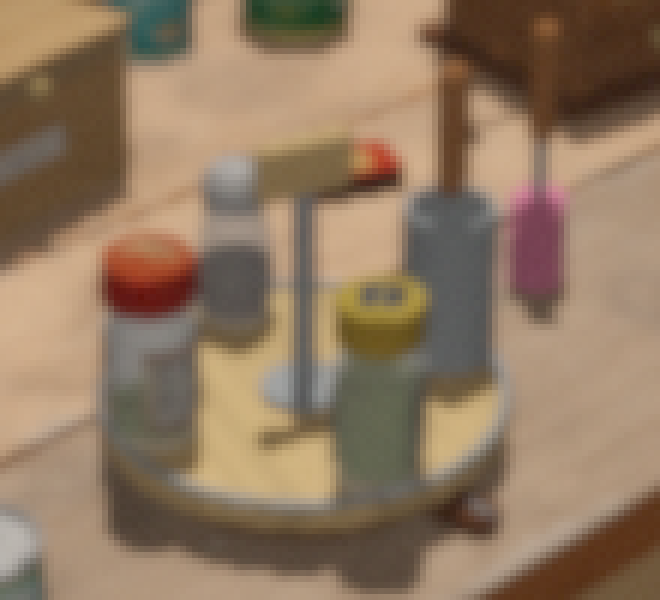

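View pics/tc.png

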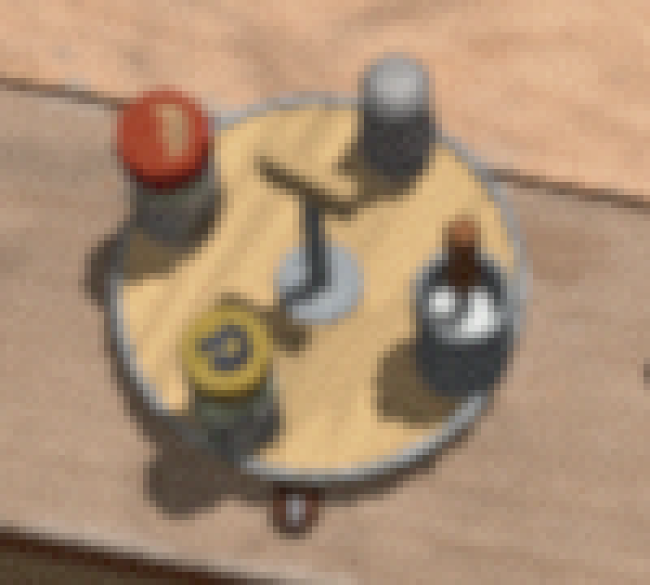

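The crops show the following:
- **Scene crop:** mouth at about (452,203), shaker top (230,160), bar centre (305,165), pointer end (475,512) and brush end (456,65).
- **Top crop:** mouth at about (462,305), shaker top (395,78), bar centre (307,180), pointer end (296,525) and brush end (462,230).

I'll fit the carousel pose jointly.

```bash
cat >> h.py <<'E'
from scipy.optimize import least_squares
def proj(g,P):
    T=np.array(g["T"]);p=(np.atleast_2d(P)-T[:3,3])@T[:3,:3]
    return np.c_[g["fx"]*p[:,0]/p[:,2]+g["cx"],g["fy"]*p[:,1]/p[:,2]+g["cy"]]
def ray(g,uv):
    T=np.array(g["T"]);return T[:3,3],T[:3,:3]@np.array([(uv[0]-g["cx"])/g["fx"],(uv[1]-g["cy"])/g["fy"],1])
def meet(g1,u1,g2,u2):
    o1,d1=ray(g1,u1);o2,d2=ray(g2,u2);A=np.c_[d1,-d2];t=np.linalg.lstsq(A,o2-o1,rcond=None)[0]
    a,b=o1+t[0]*d1,o2+t[1]*d2;return (a+b)/2,np.linalg.norm(a-b)
E
python3 - <<'E'
from h import *
S,T=get_image("scene"),get_image("top")
cs=lambda x,y:np.array([(x+.5)/6-.5+180,(y+.5)/6-.5+165]); ct=lambda x,y:np.array([(x+.5)/6.5-.5+190,(y+.5)/6.5-.5+140])
obs=dict(mouth=(cs(452,203),ct(462,305)),shaker=(cs(230,160),ct(395,78)),grip=(cs(303,167),ct(307,182)),point=(cs(480,512),ct(296,527)),
 brush=(cs(456,65),ct(462,230)))
for k,v in obs.items():print(k,*np.round(meet(S,v[0],T,v[1]),4) if 0 else (np.round(meet(S,v[0],T,v[1])[0],4),round(meet(S,v[0],T,v[1])[1],4)))
th=np.linspace(0,2*np.pi,721)
def ext(g,x):
    p=proj(g,np.c_[x[0]+.103*np.cos(th),x[1]+.103*np.sin(th),0*th+.03]);return [p[:,0].min(),p[:,0].max(),p[:,1].min(),p[:,1].max()]
eS=[cs(103,0)[0],cs(513,0)[0]];eT=[ct(110,0)[0],ct(527,0)[0],ct(0,94)[1],ct(0,474)[1]]
def pts(x):
    u=lambda a,rr,z:[x[0]+rr*np.cos(a),x[1]+rr*np.sin(a),z]
    return dict(mouth=u(x[2],.08,.115),shaker=u(x[2]+np.pi/2,.08,.119),grip=[x[0],x[1],.158],point=u(x[3],.122,.008))
def f(x):
    e=[]
    for k,p in pts(x).items():
        for g,o in zip((S,T),obs[k]): e+=list(proj(g,p)[0]-o)
    return np.r_[e,np.array(ext(S,x)[:2])-eS,np.array(ext(T,x))-eT]
r1=least_squares(f,[.5,0,-1,3.1],loss="soft_l1");x=r1.x
print(np.round(x,4),"turn",(x[3]-x[2]));print(np.round(f(x),1))
E
```

```text
mouth [0.4979 0.0608 0.1163] 0.0036
shaker [0.6023 0.1147 0.1192] 0.0011
grip [0.5251 0.1378 0.1546] 0.0018
point [0.4106 0.1248 0.0086] 0.0057
brush [0.5013 0.0608 0.1912] 0.0016
[ 0.5258  0.1373 -1.8775  3.254 ] turn 5.131546551620414
[-0.4  0.2 -0.  -1.6  0.6 -0.   0.4 -0.  -0.4 -1.4  0.2 -0.4  2.7  1.3
 -0.3  1.1 -2.2 -0.5  0.   0.3  0.1  1.4]
```

Call:
carry_out:
  commands:
    - [[0,0,-0.13],[0,0,0],1]
    - [[0,0,-0.13],[0,0,0],1]
    - [[0,0,-0.13],[0,0,0],1]
    - [[0,0,-0.13],[0,0,0],1]
    - [[0,0,-0.13],[0,0,0],1]
    - [[0.12,-0.07,0],[0,0,0],1]
    - [[0.12,-0.07,0],[0,0,0],1]
    - [[0.12,-0.07,0],[0,0,0],1]
    - [[0.12,-0.07,0],[0,0,0],1]
    - [[0.12,-0.07,0],[0,0,0],1]
    - [[0.12,-0.07,0],[0,0,0],1]
    - [[0.12,-0.07,0],[0,0,0],1]

```text
time: 1.4
ee_pos: [0.369, -0.424, 0.4263]
ee_rot: [3.117, 0.39, -0.0]
contact_force: [-0.1, -0.5, -0.7]
gripper_width: 0.998
grip_force: 0.0
```

```bash
cat >> h.py <<'E'
from scipy.spatial.transform import Rotation as R
def plan(p,ydeg=None):
    "total shift (tool axes, share of .3) and turn about tool z (share of pi) to reach p with tool y at ydeg"
    s=readout.state();r0=R.from_rotvec(s["ee_rot"])
    y=r0.as_matrix()[:,1];ang=np.degrees(np.arctan2(y[1],y[0]))
    Rt=None
    out=r0.inv().apply(np.array(p)-s["ee_pos"])/.3
    print("t",round(s["time"],2),"pos",np.round(s["ee_pos"],4),"yang",round(ang,2),"F",np.round(s["contact_force"],1),"w",round(s["gripper_width"],3),"gf",round(s["grip_force"],1),"\nshift",np.round(out,4))
    if ydeg is not None:
        d=ydeg-ang
        t=R.from_euler("z",ydeg,degrees=True)*R.from_matrix(np.array([[0,1,0],[1,0,0],[0,0,-1.]]))
        print("turn share",np.round((r0.inv()*t).as_rotvec()/np.pi,4))
E
python3 -c "
from h import *
plan([.5,.061,.30],-17.6)"
```

```text
t 1.4 pos [ 0.369  -0.424   0.4263] yang -75.75 F [-0.1 -0.5 -0.7] w 0.998 gf 0.0 
shift [ 0.8213 -1.4596  0.4206]
turn share [ 0.      0.     -0.3231]
```

Call:
carry_out:
  commands:
    - [[0.07,-0.12,0],[0,0,0],1]
    - [[0.07,-0.12,0],[0,0,0],1]
    - [[0.07,-0.12,0],[0,0,0],1]
    - [[0.07,-0.12,0],[0,0,0],1]
    - [[0.07,-0.12,0],[0,0,0],1]
    - [[0.07,-0.12,0],[0,0,0],1]
    - [[0.07,-0.12,0],[0,0,0],1]
    - [[0.07,-0.12,0],[0,0,0],1]
    - [[0.07,-0.12,0],[0,0,0],0.8]
    - [[0.07,-0.12,0],[0,0,0],0.8]
    - [[0.07,-0.12,0],[0,0,0],0.8]
    - [[0.05,-0.12,0],[0,0,0],0.8]

```text
time: 2.6
ee_pos: [0.5005, 0.0555, 0.4262]
ee_rot: [-3.117, -0.39, -0.0]
contact_force: [0.0, 0.5, -0.8]
gripper_width: 0.802
grip_force: 0.0
```

Call:
carry_out:
  commands:
    - [[0,0,0],[0,0,-0.04],0.8]
    - [[0,0,0],[0,0,-0.04],0.8]
    - [[0,0,0],[0,0,-0.04],0.8]
    - [[0,0,0],[0,0,-0.04],0.8]
    - [[0,0,0.05],[0,0,-0.04],0.8]
    - [[0,0,0.1],[0,0,-0.04],0.8]
    - [[0,0,0.1],[0,0,-0.04],0.8]
    - [[0,0,0.1],[0,0,-0.043],0.8]
    - [[0,0,0.05],[0,0,0],0.8]
    - [[0,0,0],[0,0,0],0.8]

```text
time: 3.6
ee_pos: [0.4987, 0.0533, 0.304]
ee_rot: [-2.533, -1.853, 0.006]
contact_force: [0.1, 0.4, 0.9]
gripper_width: 0.801
grip_force: 0.0
```

```bash
python3 -c "
from h import *
plan([.5,.061,.144],-17.6)
g=get_image('wrist');cv2.imwrite('pics/w1.png',g['pixels'][100:]);print({k:g[k] for k in ('fx','cx','cy')},np.round(g['T'],4).tolist())
g=get_image('top');cv2.imwrite('pics/t1.png',cv2.resize(g['pixels'][120:240,180:320],None,fx=5,fy=5,interpolation=3))"
```

```text
t 3.6 pos [0.4987 0.0533 0.304 ] yang -17.62 F [0.1 0.4 0.9] w 0.801 gf 0.0 
shift [ 0.0266 -0.0011  0.5334]
turn share [-0.0015  0.0005 -0.0001]
{'fx': 297.3186396354542, 'cx': 254.6165992976857, 'cy': 191.85530017761684} [[0.9531, -0.2876, -0.0946, 0.5218], [-0.3027, -0.9094, -0.2851, 0.1264], [-0.0041, 0.3003, -0.9538, 0.4455], [0.0, 0.0, 0.0, 1.0]]
```

View pics/w1.png

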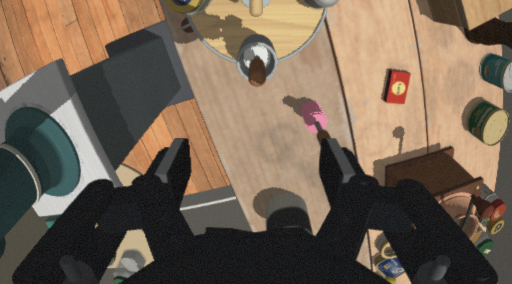

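The wrist view shows the brush's handle end at about (258,178) in full-frame pixels, the canister mouth centre at about (257,161), and the white brush neck in the mouth. The pink brush stands at about (315,215), clear of the job.

```bash
cat >> h.py <<'E'
def wray(g,uv,z):
    d=np.array([uv[0]-g["cx"],uv[1]-g["cy"]]);rr=np.hypot(*d);a=rr/g["fx"]
    v=np.r_[d/max(rr,1e-9)*np.sin(a),np.cos(a)];T=np.array(g["T"]);w=T[:3,:3]@v
    return T[:3,3]+w*(z-T[2,3])/w[2]
E
python3 -c "
from h import *
g=get_image('wrist')
print(wray(g,(258,178),.188),wray(g,(257,161),.115),wray(g,(257,105),.17))
cv2.imwrite('pics/w1c.png',cv2.resize(g['pixels'][85:205,180:340],None,fx=5,fy=5,interpolation=3))"
```

```text
[0.50521636 0.06079396 0.188     ] [0.50522388 0.06176552 0.115     ] [0.52415328 0.12320672 0.17      ]
```

View pics/w1c.png

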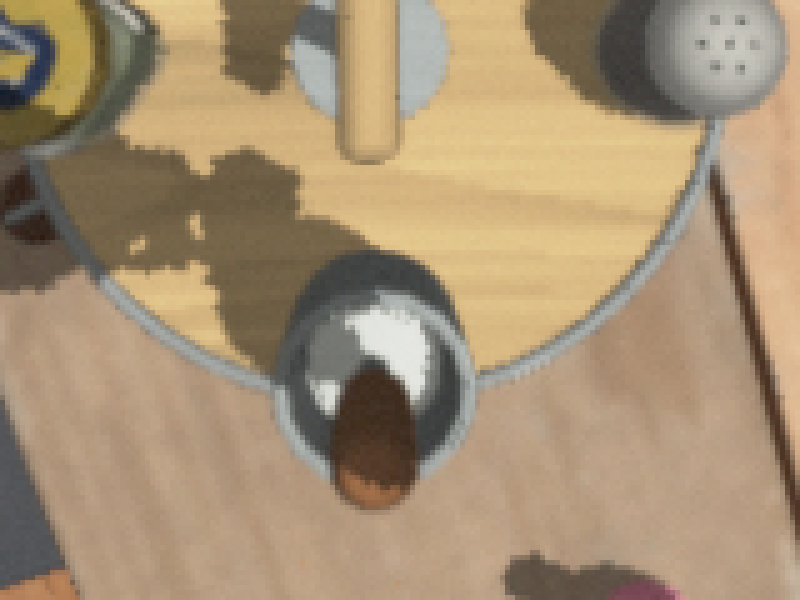

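The close view shows the canister mouth centred at crop (376,388) and the handle end at about (374,470). The bar runs along the image column at crop x≈369, so the gripper yaw is right for both grasps.

```bash
python3 -c "
from h import *
g=get_image('wrist')
c=lambda x,y:((x+.5)/5-.5+180,(y+.5)/5-.5+85)
for n,p,z in (('mouth',(376,388),.115),('end',(374,470),.19),('barend',(369,152),.17),('bar@y5',(370,5),.17)):print(n,np.round(wray(g,c(*p),z),4))
plan([.5025,.0605,.144],-17.6)"
```

```text
mouth [0.503  0.0612 0.115 ]
end [0.5026 0.0617 0.19  ]
barend [0.5187 0.1154 0.17  ]
bar@y5 [0.5272 0.1416 0.17  ]
t 3.8 pos [0.5009 0.054  0.3075] yang -17.62 F [ 0.6  0.2 -0. ] w 0.802 gf 0.0 
shift [ 0.0221 -0.0024  0.545 ]
turn share [ 0.0006 -0.0002 -0.0001]
```

Call:
carry_out:
  commands:
    - [[0.025,-0.003,0.05],[0,0,0],0.8]
    - [[0,0,0.1],[0,0,0],0.8]
    - [[0,0,0.1],[0,0,0],0.8]
    - [[0,0,0.1],[0,0,0],0.8]
    - [[0,0,0.08],[0,0,0],0.8]
    - [[0,0,0.06],[0,0,0],0.8]
    - [[0,0,0.05],[0,0,0],0.8]
    - [[0,0,0],[0,0,0],0.8]
    - [[0,0,0],[0,0,0],0.8]

```text
time: 4.7
ee_pos: [0.5019, 0.0617, 0.1445]
ee_rot: [-2.535, -1.856, -0.001]
contact_force: [-0.6, 0.2, -0.3]
gripper_width: 0.8
grip_force: 0.0
```

```bash
python3 -c "
from h import *
plan([.5027,.0614,.144],-17.6)"
```

```text
t 4.7 pos [0.5019 0.0617 0.1445] yang -17.58 F [-0.6  0.2 -0.3] w 0.8 gf 0.0 
shift [-0.0001  0.003   0.0016]
turn share [ 0.0001 -0.0001  0.0001]
```

Call:
carry_out:
  commands:
    - [[0,0.003,0],[0,0,0],0]
    - [[0,0,0],[0,0,0],0]
    - [[0,0,0],[0,0,0],0]
    - [[0,0,0],[0,0,0],0]
    - [[0,0,0],[0,0,0],0]
    - [[0,0,0],[0,0,0],0]
    - [[0,0,0],[0,0,0],0]
    - [[0,0,0],[0,0,0],0]
    - [[0,0,0],[0,0,0],0]
  newtons: 40

```text
time: 5.6
ee_pos: [0.5029, 0.061, 0.1449]
ee_rot: [2.535, 1.855, 0.001]
contact_force: [0.6, -0.4, 5.9]
gripper_width: 0.184
grip_force: 39.3
```

Call:
carry_out:
  commands:
    - [[0,0,-0.02],[0,0,0],0]
    - [[0,0,-0.04],[0,0,0],0]
    - [[0,0,-0.04],[0,0,0],0]
    - [[0,0,-0.023],[0,0,0],0]
    - [[0,0,0],[0,0,0],0]
    - [[0,0,0],[0,0,0],0]
    - [[0,0,0],[0,0,0],0]

```text
time: 6.3
ee_pos: [0.5021, 0.0608, 0.1808]
ee_rot: [-2.535, -1.855, 0.001]
contact_force: [0.1, -0.9, -1.1]
gripper_width: 0.188
grip_force: 39.1
```

```bash
python3 -c "
from h import *
plan([.503,.0612,.1445],-17.6)
a=get_image('scene')['pixels'][165:265,180:290];b=get_image('wrist')['pixels'][85:205,180:340]
cv2.imwrite('pics/up.png',np.hstack([cv2.resize(a,(396,360),interpolation=3),cv2.resize(b,(400,360),interpolation=3)]))"
```

```text
t 6.3 pos [0.5021 0.0608 0.1808] yang -17.61 F [ 0.1 -0.9 -1.1] w 0.188 gf 39.1 
shift [0.0023 0.0026 0.121 ]
turn share [-0.0002  0.0001 -0.0001]
```

View pics/up.png

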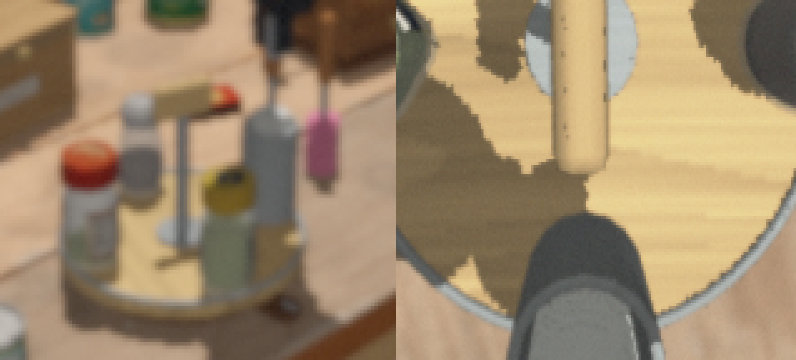

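The brush has lifted: its steel neck shows above the rim at (272,90) in the left half. The carousel hasn't moved. I'll push the brush down again and make the second stroke.

Call:
carry_out:
  commands:
    - [[0,0,0.04],[0,0,0],0]
    - [[0,0,0.04],[0,0,0],0]
    - [[0,0,0.03],[0,0,0],0]
    - [[0,0,0.012],[0,0,0],0]
    - [[0,0,0.005],[0,0,0],0]
    - [[0,0,0],[0,0,0],0]
    - [[0,0,0],[0,0,0],0]
    - [[0,0,0],[0,0,0],0]

```text
time: 7.2
ee_pos: [0.5043, 0.0607, 0.1448]
ee_rot: [2.533, 1.854, 0.003]
contact_force: [-2.3, -2.4, 16.6]
gripper_width: 0.189
grip_force: 40.8
```

Force of 16.6 N upward: it is pressed on the floor. Second stroke.

Call:
carry_out:
  commands:
    - [[0,0,-0.02],[0,0,0],0]
    - [[0,0,-0.04],[0,0,0],0]
    - [[0,0,-0.04],[0,0,0],0]
    - [[0,0,-0.027],[0,0,0],0]
    - [[0,0,0],[0,0,0],0]
    - [[0,0,0],[0,0,0],0]
    - [[0,0,0],[0,0,0],0]

```text
time: 7.9
ee_pos: [0.502, 0.0607, 0.1807]
ee_rot: [-2.535, -1.855, 0.001]
contact_force: [0.4, 0.0, -0.2]
gripper_width: 0.184
grip_force: 39.2
```

Call:
carry_out:
  commands:
    - [[0,0,0.04],[0,0,0],0]
    - [[0,0,0.04],[0,0,0],0]
    - [[0,0,0.03],[0,0,0],0]
    - [[0,0,0.012],[0,0,0],0]
    - [[0,0,0.004],[0,0,0],0]
    - [[0,0,0],[0,0,0],0]
    - [[0,0,0],[0,0,0],0]
    - [[0,0,0],[0,0,0],0]

```text
time: 8.7
ee_pos: [0.504, 0.0607, 0.1448]
ee_rot: [2.533, 1.854, 0.003]
contact_force: [-1.4, -2.3, 13.8]
gripper_width: 0.183
grip_force: 40.8
```

Call:
carry_out:
  commands:
    - [[0,0,-0.006],[0,0,0],0.7]
    - [[0,0,0],[0,0,0],0.7]
    - [[0,0,0],[0,0,0],0.7]
    - [[0,0,0],[0,0,0],0.7]
    - [[0,0,0],[0,0,0],0.7]
    - [[0,0,-0.05],[0,0,0],0.7]
    - [[0,0,-0.1],[0,0,0],0.7]
    - [[0,0,-0.1],[0,0,0],0.7]
    - [[0,0,-0.1],[0,0,0],0.7]
    - [[0,0,-0.05],[0,0,0],0.7]
    - [[0,0,0],[0,0,0],0.7]
    - [[0,0,0],[0,0,0],0.7]

```text
time: 9.9
ee_pos: [0.5022, 0.0608, 0.2653]
ee_rot: [2.535, 1.855, 0.0]
contact_force: [0.0, -0.5, -0.5]
gripper_width: 0.697
grip_force: 0.0
```

```bash
python3 -c "
from h import *
plan([.5255,.1365,.14],-17.8)
g=get_image('wrist');cv2.imwrite('pics/w2.png',cv2.resize(g['pixels'][50:200,160:350],None,fx=4,fy=4,interpolation=3))
import pickle;pickle.dump(g,open('w2.pkl','wb'))"
```

```text
t 9.9 pos [0.5022 0.0608 0.2653] yang -17.62 F [ 0.  -0.5 -0.5] w 0.697 gf 0.0 
shift [ 0.2642 -0.0027  0.4177]
turn share [0.0002 0.0001 0.001 ]
```

View pics/w2.png

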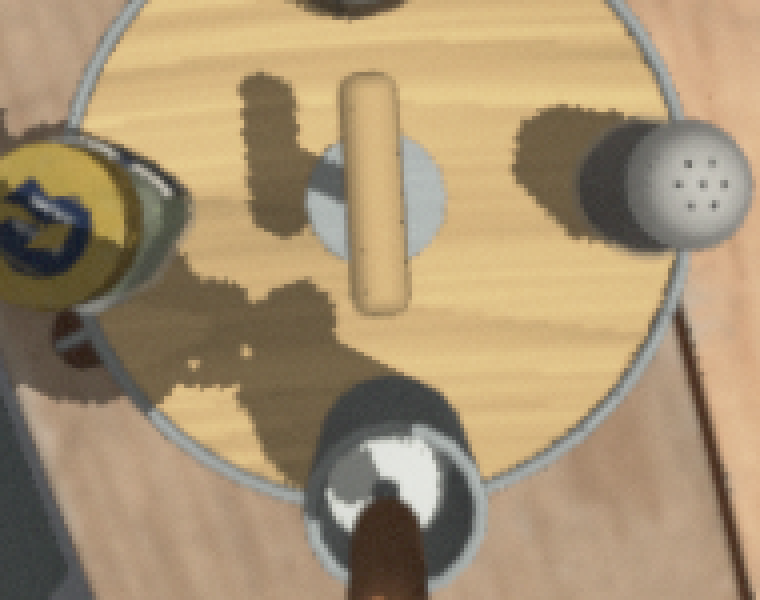

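The brush stands in the canister with its handle at crop (388,540). The bar's ends are at about (370,75) and (381,313), so it has turned slightly. The mouth is at (396,507), the shaker top at (690,185) and the pointer's round end at about (84,339).

```bash
python3 -c "
from h import *
import pickle;g=pickle.load(open('w2.pkl','rb'))
c=lambda x,y:((x+.5)/4-.5+160,(y+.5)/4-.5+50)
P={n:wray(g,c(*p),z) for n,p,z in (('b1',(370,75),.17),('b2',(381,313),.17),('mouth',(396,507),.115),('shaker',(690,185),.118),('ptr',(84,339),.01))}
for k,v in P.items():print(k,np.round(v,4))
C=(P['b1']+P['b2'])/2;print('C',C)
for k in P:
  d=P[k]-C;print(k,round(np.hypot(d[0],d[1]),4),round(np.degrees(np.arctan2(d[1],d[0])),2))
plan([C[0],C[1],.136],-17.6)"
```

```text
b1 [0.531  0.1597 0.17  ]
b2 [0.5187 0.1137 0.17  ]
mouth [0.5061 0.0611 0.115 ]
shaker [0.5994 0.1182 0.118 ]
ptr [0.4162 0.1239 0.01  ]
C [0.52486617 0.1367264  0.17      ]
b1 0.0238 74.97
b2 0.0238 -105.03
mouth 0.078 -103.95
shaker 0.0768 -13.97
ptr 0.1094 -173.26
t 9.95 pos [0.5018 0.0607 0.2646] yang -17.61 F [ 0.6  0.2 -0.4] w 0.698 gf 0.0 
shift [ 0.265  -0.0031  0.4285]
turn share [-0.0003  0.0002 -0.0001]
```

Call:
carry_out:
  commands:
    - [[0.06,0,0],[0,0,-0.016],0.7]
    - [[0.09,0,0],[0,0,0],0.7]
    - [[0.08,-0.013,0],[0,0,0],0.7]
    - [[0.033,0,0.05],[0,0,0],0.7]
    - [[0,0,0.09],[0,0,0],0.7]
    - [[0,0,0.09],[0,0,0],0.7]
    - [[0,0,0.09],[0,0,0],0.7]
    - [[0,0,0.07],[0,0,0],0.7]
    - [[0,0,0.03],[0,0,0],0.7]
    - [[0,0,0],[0,0,0],0.7]
    - [[0,0,0],[0,0,0],0.7]

```text
time: 11.05
ee_pos: [0.5199, 0.1388, 0.1395]
ee_rot: [-2.487, -1.92, -0.001]
contact_force: [0.8, -0.6, 0.1]
gripper_width: 0.696
grip_force: 0.0
```

```bash
python3 -c "
from h import *
plan([.525,.137,.136],-14.7)"
```

```text
t 11.05 pos [0.5199 0.1388 0.1395] yang -14.66 F [ 0.8 -0.6  0.1] w 0.696 gf 0.0 
shift [-0.0016  0.018   0.0118]
turn share [ 0.     -0.0002  0.0002]
```

Call:
carry_out:
  commands:
    - [[-0.002,0.018,0.01],[0,0,0],0.7]
    - [[0,0,0],[0,0,0],0.7]
    - [[0,0,0],[0,0,0],0]
    - [[0,0,0],[0,0,0],0]
    - [[0,0,0],[0,0,0],0]
    - [[0,0,0],[0,0,0],0]
    - [[0,0,0],[0,0,0],0]
    - [[0,0,0],[0,0,0],0]
    - [[0,0,0],[0,0,0],0]
    - [[0,0,0],[0,0,0],0]
  newtons: 60

```text
time: 12.05
ee_pos: [0.525, 0.1359, 0.1365]
ee_rot: [2.488, 1.918, 0.001]
contact_force: [-0.2, -1.1, 4.6]
gripper_width: 0.131
grip_force: 60.0
```

```bash
python3 -c "
from h import *
plan([.525,.137,.136],-14.7);s=readout.state();print(s['joints'],s['ft_torque'])"
```

```text
t 12.05 pos [0.525  0.1359 0.1365] yang -14.73 F [-0.2 -1.1  4.6] w 0.131 gf 60.0 
shift [ 0.0035 -0.0008  0.0017]
turn share [ 0.0002  0.     -0.0002]
[ 0.18641102  0.50095247 -0.63369168  1.91438035  0.38888014  0.84974826
 -0.90728303] [-0.27073822  0.01735155 -0.00659983]
```

Call:
carry_out:
  commands:
    - [[0,0,0],[0,0,0.015],0]
    - [[0,0,0],[0,0,0.03],0]
    - [[0,0,0],[0,0,0.03],0]
    - [[0,0,0],[0,0,0.03],0]
    - [[0,0,0],[0,0,0.03],0]
    - [[0,0,0],[0,0,0.03],0]
    - [[0,0,0],[0,0,0.015],0]
    - [[0,0,0],[0,0,0],0]

```text
time: 12.85
ee_pos: [0.5246, 0.1361, 0.1365]
ee_rot: [2.924, 1.147, 0.0]
contact_force: [-0.4, -1.2, 5.4]
gripper_width: 0.131
grip_force: 60.1
```

```bash
python3 -c "
from h import *
plan([.525,.1363,.136],-83.4);s=readout.state();print(s['joints'],s['ft_torque'])"
```

```text
t 12.85 pos [0.5246 0.1361 0.1365] yang -47.17 F [-0.4 -1.2  5.4] w 0.131 gf 60.1 
shift [0.0013 0.0005 0.0016]
turn share [ 1.000e-04 -0.000e+00  2.013e-01]
[ 0.08633236  0.46799045 -0.50268371  1.92087374  0.30034664  0.82659539
 -1.3998324 ] [-0.1635801   0.16893593 -0.06180958]
```

Call:
carry_out:
  commands:
    - [[0,0,0],[0,0,0.015],0]
    - [[0,0,0],[0,0,0.03],0]
    - [[0,0,0],[0,0,0.03],0]
    - [[0,0,0],[0,0,0.03],0]
    - [[0,0,0],[0,0,0.03],0]
    - [[0,0,0],[0,0,0.03],0]
    - [[0,0,0],[0,0,0.025],0]
    - [[0,0,0],[0,0,0.01],0]
    - [[0,0,0],[0,0,0],0]
    - [[0,0,0],[0,0,0],0]

```text
time: 13.85
ee_pos: [0.5244, 0.1366, 0.1365]
ee_rot: [-3.136, -0.189, 0.0]
contact_force: [-1.8, -0.1, 5.8]
gripper_width: 0.136
grip_force: 60.2
```

```bash
python3 -c "
from h import *
plan([.525,.1363,.136],-83.4)
import pickle
g=get_image('wrist');pickle.dump(g,open('w3.pkl','wb'));p=g['pixels'].copy()
for a in (-173.4,):
  pass
cv2.imwrite('pics/w3.png',cv2.resize(p[0:240,90:410],None,fx=2.5,fy=2.5,interpolation=3))"
```

```text
t 13.85 pos [0.5244 0.1366 0.1365] yang -83.08 F [-1.8 -0.1  5.8] w 0.136 gf 60.2 
shift [0.0019 0.0012 0.0016]
turn share [-0.0001  0.0001  0.0018]
```

View pics/w3.png

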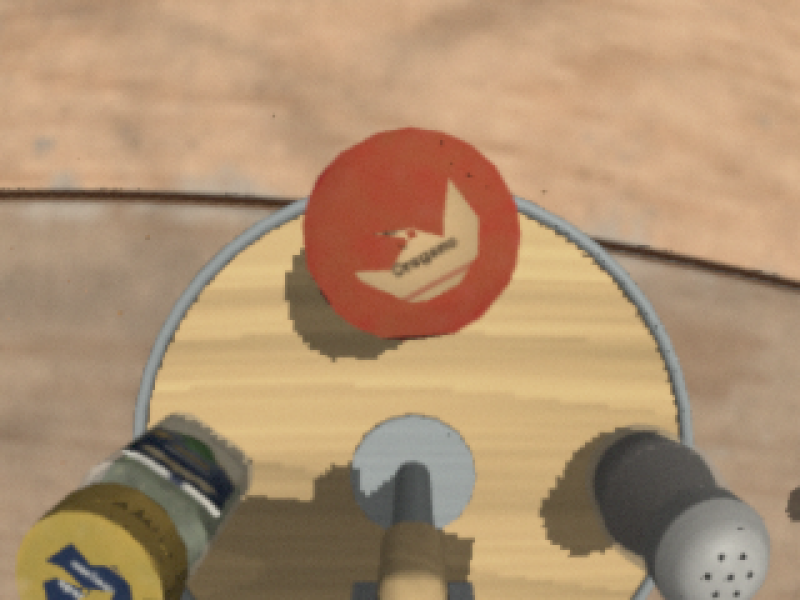

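The red jar opposite the canister is at crop (411,232), the shaker top at (712,545), the post base at (413,470), and the bar is between the fingers. I'll work out the board angle and check the canister and pointer with the fixed cameras.

```bash
python3 -c "
from h import *
import pickle;g=pickle.load(open('w3.pkl','rb'));C=np.array([.525,.1366])
c=lambda x,y:((x+.5)/2.5-.5+90,(y+.5)/2.5-.5)
for n,p,z in (('red',(411,232),.12),('shaker',(712,545),.118),('yellow',(103,570),.118),('post',(413,470),.032)):
  w=wray(g,c(*p),z);d=w[:2]-C;print(n,np.round(w,4),round(np.hypot(*d),4),round(np.degrees(np.arctan2(d[1],d[0])),2))
S=get_image('scene')['pixels'][155:265,175:285];T=get_image('top')['pixels'][135:245,185:295]
cv2.imwrite('pics/f.png',np.hstack([cv2.resize(x,(400,400),interpolation=3) for x in (S,T)]))"
```

```text
red [0.6044 0.1469 0.12  ] 0.0801 7.37
shaker [0.5422 0.0647 0.118 ] 0.074 -76.54
yellow [0.5171 0.2142 0.118 ] 0.078 95.79
post [0.5269 0.137  0.032 ] 0.002 11.14
```

View pics/f.png

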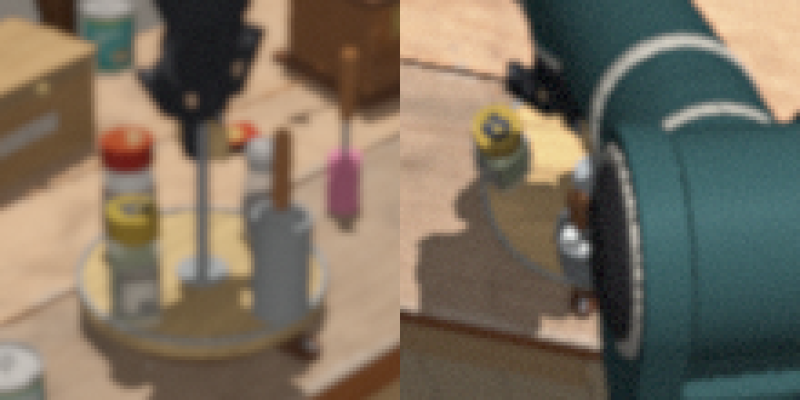

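The scene view has the canister with its brush at mouth (281,213), with the pointer end at (308,345) just below it. The top view shows the pointer at (583,300), but the arm hides most of the canister. I'll do a final small trim and a numeric check.

Call:
carry_out:
  commands:
    - [[0,0,0],[0,0,0.002],0]
    - [[0,0,0],[0,0,0],0]
    - [[0,0,0],[0,0,0],0]
    - [[0,0,0],[0,0,0],0]
    - [[0,0,0],[0,0,0],0]

```text
time: 14.5
ee_pos: [0.5244, 0.1366, 0.1365]
ee_rot: [-3.136, -0.18, 0.0]
contact_force: [-1.0, -0.3, 5.8]
gripper_width: 0.131
grip_force: 60.2
```

```bash
python3 -c "
from h import *
plan([.525,.1363,.136],-83.4)
k=400/110
for n,o in (('scene',(175,155)),('top',(185,135))):
  g=get_image(n)
  for a in (-168,-173.4,-178):
    a=np.radians(a);u=np.array([np.cos(a),np.sin(a)])
    P=[[*(np.array([.525,.1366])+.08*u),.115],[*(np.array([.525,.1366])+.122*u),.008],[*(np.array([.525,.1366])+.08*u),.19]]
    print(n,np.round((proj(g,P)-o+.5)*k-.5+(400*(n=='top'),0)).tolist())
print(readout.state()['dq'].round(4))"
```

```text
t 14.5 pos [0.5244 0.1366 0.1365] yang -83.44 F [-1.  -0.3  5.8] w 0.131 gf 60.2 
shift [0.0019 0.0013 0.0016]
turn share [-0.0002  0.0001 -0.0002]
scene [[287.0, 211.0], [329.0, 344.0], [290.0, 124.0]]
scene [[281.0, 215.0], [321.0, 351.0], [284.0, 127.0]]
scene [[276.0, 218.0], [312.0, 357.0], [278.0, 130.0]]
top [[592.0, 230.0], [597.0, 318.0], [588.0, 197.0]]
top [[583.0, 230.0], [583.0, 318.0], [578.0, 197.0]]
top [[575.0, 229.0], [572.0, 316.0], [570.0, 196.0]]
[-0.0021  0.002   0.0013 -0.0005 -0.0007 -0.0009 -0.0001]
```

Everything agrees: the predicted mouth is (281,215) and it was seen at (281,213). The pointer column in the top view is 583 both ways.

```bash
python3 -c "
from h import *
print(r.close_job())"
```

```text
the job is handed in; nothing more can be done
None
```

The job is handed in: I scrubbed twice with 36 mm strokes and left the brush standing in the canister, then turned the carousel about 69° clockwise until the canister stood at the pointer (within about 1° by my measurements), with the gripper still holding the bar.

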